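Test a battery on the plunger tester

ROBOT

A 6-joint arm with a two-finger parallel gripper is mounted at the origin on a cart in front of the work surface, level with it; the furniture and walls round the work are solid. World frame = base frame: x ahead of the robot, y to its left, z up, the work surface at z = 0. Lengths are in mm, angles in rad, forces in N, time in s.
With the tool pointing down it reaches from about 300 to 850 mm from the base axis. Payload 5.4 kg.
Tool frame: the origin (TCP) lies on the mounting face of the last link; the fingertips stand 173 mm ahead of it and the grasp point (between the pads) lies 155 mm ahead of it; z points along the fingers, y is the line along which they close (so a half turn about z gives the same grasp; the last joint's range is limited). The gripper opens to 85 mm and grips with 20 to 120 N. Pads are 22 mm wide; open, the fingers measure 114 mm over their backs; the gripper's body (76 mm by 85 mm) begins 54 mm behind the grasp point. The pads swing forward as they close: fully open they stand 13 mm farther back than shut.
Start: joints at [-1.385, 0.158, 1.597, -0, 1.386, -0.21], TCP at [221.665, -530.54, 404.699] pointing down, gripper open.
Joint ranges: [-2.91, 2.91], [-0.94, 2.29], [0.18, 2.7], [-1.29, 4.43], [0.17, 2.64], [-3, 3]. Speed limits (rad/s): [2.57, 2.57, 3.14, 3.14, 3.14, 3.14].

INTERFACE

Orientations are given as a unit quaternion [x, y, z, w].
In Python, from workcell import ctrl, ticket, read_camera, camera_model, state gives the robot as it stands (ctrl), with the cameras as plain functions, the job (ticket) and the readings as plain functions.
- The arm moves only by the tool move_tool, called as name(argument=value, ...) on one line, values as JSON. Schema: {"type":"object","properties":{"increments":{"type":"array","items":{"type":"array","items":{"type":"number"},"minItems":6,"maxItems":6},"minItems":1,"maxItems":20},"aperture":{"type":"number"},"only":{"type":"string"},"quiet":{"type":"boolean"},"lines":{"type":"string"}},"required":["increments"],"additionalProperties":false}. increments is a list of rows, 1 to 20 of them, each of 6 numbers: dx, dy, dz in mm, then a rotation vector rx, ry, rz in rad; each row is the pose to reach, as a shift and turn from the pose commanded when the call began, along the tool's axes at that moment; what a row does not reach only later rows make up. A row lasts 1/12 s, in which the tool goes at most 41.7 mm and 0.125 rad, less where a joint would pass 70% of its speed; a pose out of reach is approached as far as the arm can. aperture is the opening from 0.0 (shut) to 1.0 (fully open), set as the call begins (left out keeps the last). The fingers move at their own pace and stop on an object; the grip force is fixed at half the most. Time passes only in rows, so rows that do not move let the fingers close. The tool returns the time, the measured TCP pose, the force, the opening and the grip force at its end. only (a regular expression) keeps the lines of the reply that match it, lines (a string "A,B") keeps lines A to B, and quiet returns only ok. Input that does not fit is refused with a message, and nothing moves.
- state(): the state, without advancing time (a new reading comes with each control period).
- read_camera(name): name is "scene" or "top" or "wrist"; returns the picture (480x640x3 uint8, blue, green, red); there is no depth.
- camera_model(name): a dict with "fovy" (degrees; the focal length in pixels is half the picture's height over the tangent of half this angle, whatever the lens; pixels are square), "cx", "cy" (the principal point, pixels), "k1" (the pictures are not rectified: a ray, as slopes to the right and down, at radius r is drawn at 1 + k1 r^2 times it, then the intrinsics apply), "rvec" (rotation vector, rad) and "tvec" (3), from world to camera coordinates, as OpenCV has them. Camera axes: x right, y down, z forward; pixel columns grow to the right and rows downward; lengths in mm; the calibration is good to about 2 mm. A picture is of the moment at which its call begins: read the wrist's pose just before it. camera_model takes no time and is no camera call; for the wrist camera it gives the pose at the moment of the call.
- ticket.sign_off(): hands the job in; it is judged then, once.
The state is a dict: "t": time; "joints": joint angles; "joint_velocities": joint speeds; "tau": joint torques, N m; "tcp_pos": TCP position; "tcp_rot": TCP orientation; "contact_force": force on the tool from outside, world axes, zero at the start; "wrist_torque": the same for the moment, N m; "opening": opening from 0.0 (shut) to 1.0 (fully open); "grip_force": force on a finger pad.
Only numpy, scipy, OpenCV 4.12 (cv2) and the standard library are available. Lean on these libraries where they do the work, as an engineer would, in place of code of your own. Each camera call takes 0.05 s, during which the arm holds its last target. There are 200 camera calls.

TASK

Set up the blue battery tester and test the battery. First lift the steel bush out of the path of the tester's prop leg and put it in the white tray, then push the prop leg out until it meets its stop; next lay the battery from the carton flat in the tester's nest with its terminals towards the plunger, and last press the red plunger all the way down to its stop for a moment and let it spring back up. Leave the tape roll, the hex key and the dispensing bottle where they are.

Things in the scene. Friction and masses are not known exactly. Their poses are not given: they have to be found in the camera images.
- tester: battery tester, blue housing 90 (x) x 150 (y) x 22 mm high, fixed on the bench. Origin: centre of its underside; x to its back, y to its left. Its front (-x) faces the robot, turned up to 0.3 rad. On top at left the nest, at right a grey tower 40 x 36 mm, centred at (0, -47) mm, top 56 mm over the bench, with the plunger; white contacts slide from it to the nest's edge as the plunger goes down.
- nest (a point): centre of the nest floor, at (0, 38, 22) mm in the tester's frame, with its axes. Black corner guides 8 mm high, 3 mm thick, enclose a pocket 33 (x) by 54 (y) mm; its long sides (+x, -x) are open over their middle 32 mm for fingers closing along the tester's x. The battery lies along y, terminals to -y (to the plunger).
- plunger_top (a point): centre of the flat top of the red plunger head, a disc 33 mm across (flat over 26 mm) and 10 mm thick; top 79 mm over the bench when up. It moves with the head.
- plunger (a joint): plunger travel in m: 0 up, 0.012 pressed to its stop (straight down). A spring pushes it back up: about 5 N at the top, 10 N at the stop.
- leg_hinge (a point): point on the vertical hinge axis of the prop leg, at (-55, 0, 13) mm in the tester's frame.
- leg_tip (a point): middle of the leg's upright orange paddle, 111 mm from the hinge axis, 28 mm above the bench. The leg is a level bar 12 mm wide, 125 mm long from the hinge; the paddle is 28 mm long, 12 mm thick, from 8 to 48 mm over the bench.
- leg (a joint): prop leg angle in rad: 0 folded along the tester's front, pointing to the tester's -y with the paddle beyond the tester's right end; it swings level, clockwise seen from above, to its stop at 1.57, pointing to the tester's -x (towards the robot). Stiff hinge (about 0.06 N m): it stays where it is left.
- battery: black and green 9 V block battery lying flat on top of the carton, turned up to 1.9 rad either way from the world axes, 27 (x) x 48 (y) x 17 mm high. Origin: centre of its underside. Its two metal terminals are on its -y end (the black end; the other end is green).
- terminals (a point): terminal end of the battery, at (0, -24, 8.5) mm in the battery's frame.
- bush: turned steel bush, a short thick tube 26 mm across and 32 mm high with a bore, standing on end in the path of the leg. Origin: centre of its underside, z up its axis.
- tray: loose white parts tray, 75 (x) x 129 (y) x 33 mm high, floor 2 mm thick, inside about 56 x 104 mm at the floor and wider above, with some small red parts pictured in it that cannot be touched. Origin: centre of its underside; its long side (y) points roughly away from the robot.
- tape: black tape roll, 57 mm across, 19 mm high, lying behind the tester. Bystander.
- hex_key: black hex key, 24 x 67 x 5 mm, lying between the carton and the tray. Bystander.
- flux_bottle: white dispensing bottle with red spout, 50 mm across, 132 mm high, standing at the right. Bystander.
- carton: brown cardboard carton, 61 (x) x 90 (y) x 45 mm high, fixed on the bench, its long side roughly away from the robot; the battery lies on it. Origin: centre of its underside. A red tool case 113 mm high, fixed, stands close behind it and the tray (front face at x = 0.522).

How it is judged:
By the outcome, as a careful person would: the job done as asked, in the order asked, and still so for the second after the job is handed in, with the robot touching nothing.
It also fails if it takes over 72 s, if anything falls off the work surface, if the arm or the gripper's body presses on something with over 40 N, if the wrist force passes 120 N, or if a joint passes its speed limit or range.

## Working session

There is one attempt and no reset: what is moved stays moved. The work goes in short steps, Python scripts to look and compute and a tool call to move; the robot and the scene stay as the last step left them, time stands still between calls to the robot, and variables do not carry over. Pictures are saved under pics/ and viewed, at most 15 in all, crops included, and the job is handed in when it is done.

```bash
ls; mkdir -p pics
```

Run:
```python
from workcell import ctrl, ticket, read_camera, camera_model, state
import cv2
s=state(); print(s)
for n in("scene","top"):
    cv2.imwrite(f"pics/{n}0.png",read_camera(n)); print(n,camera_model(n))
print(camera_model("wrist"))
```

```text
pics
workcell.py
{'t': 0.0, 'joints': array([-1.38508556e+00,  1.59045955e-01,  1.59827379e+00, -2.30035849e-05,
        1.38621332e+00, -2.10089544e-01]), 'joint_velocities': array([-0.00110724, -0.00022732,  0.00179497, -0.00062602,  0.0011908 ,
       -0.00104601]), 'tau': array([-4.87660327e-04, -3.96001875e+01, -3.31433952e+01, -8.24228732e-05,
        8.53506674e-03, -7.87184206e-06]), 'tcp_pos': array([ 221.61733795, -530.25863419,  403.69751476]), 'tcp_rot': array([ 9.80480713e-01,  1.96612893e-01,  5.22365028e-07, -9.70268033e-04]), 'contact_force': array([-0.68888398, -1.00876256,  0.38623604]), 'wrist_torque': array([-0.0131079 ,  0.06517541, -0.04149701]), 'grip_force': 0.0, 'opening': 1.002557916840685}
scene {'fovy': 44.742046934166595, 'cx': 320.61682815483186, 'cy': 246.18854701403157, 'k1': -0.010514825488488587, 'rvec': array([ 2.50089448,  0.93855508, -0.21842932]), 'tvec': array([-287.91114436, -431.41477254, 1610.97993802])}
top {'fovy': 43.47099533974923, 'cx': 314.7768006169959, 'cy': 236.2623482717847, 'k1': -0.03344905508782343, 'rvec': array([ 1.57081732, -2.45040135,  0.4578827 ]), 'tvec': array([  54.75066992,  574.9465776 , 1360.48327122])}
{'fovy': 67.99797840706927, 'cx': 320.1438632613994, 'cy': 245.99510987165127, 'k1': 0.0024314686554707085, 'rvec': array([-2.41592433,  1.60784387,  0.22717757]), 'tvec': array([-573.77567327,  -35.35787022,  379.09256262])}
```

View pics/scene0.png

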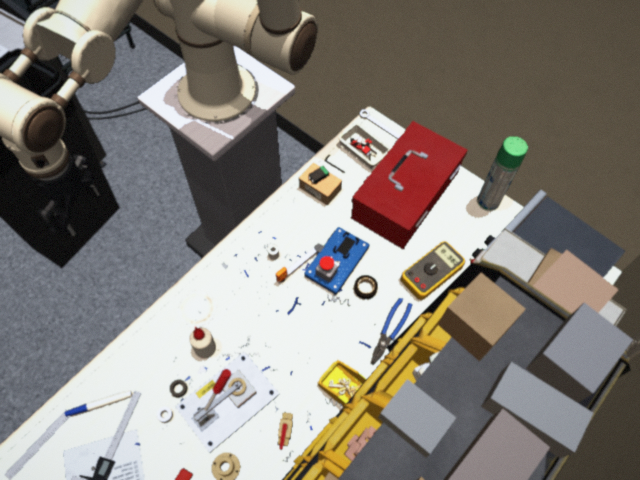

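View pics/top0.png

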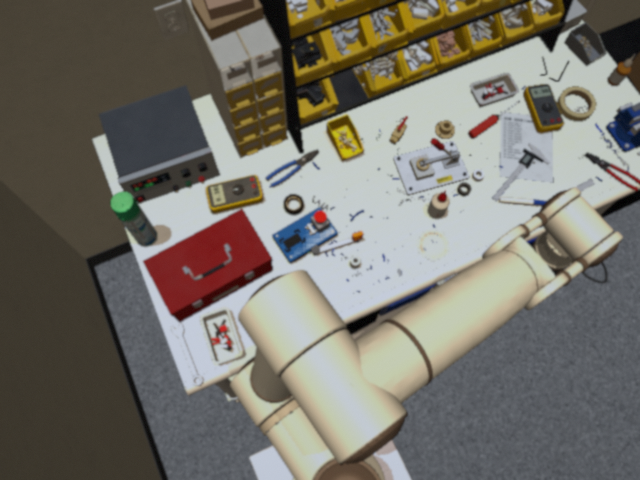

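The scene shows the tester at (337,260), red plunger (327,265), orange paddle (281,273), bush (272,253), carton with battery (319,178), and tray (360,147). The top view shows the tester at (305,235), paddle (357,237), bush (354,264) and tray (223,337), with the arm hiding the carton.

Create h.py:
```python
import numpy as np, cv2
from scipy.spatial.transform import Rotation as R
from workcell import ctrl, ticket, read_camera, camera_model, state
def ray(m,uv):
    f=240/np.tan(np.radians(m["fovy"])/2); uv=np.atleast_2d(np.float64(uv))
    K=np.array([[f,0,m["cx"]],[0,f,m["cy"]],[0,0,1]])
    n=cv2.undistortPoints(uv[:,None],K,np.array([m["k1"],0,0,0.]))[:,0]
    Rm=cv2.Rodrigues(m["rvec"])[0]
    d=np.c_[n,np.ones(len(n))]@Rm; return -Rm.T@m["tvec"],d
def plane(m,uv,z):
    c,d=ray(m,uv); return (c+d*((z-c[2])/d[:,2:3]))
def tri(ms,uvs):
    A=0;b=0;P=[]
    for m,uv in zip(ms,uvs):
        c,d=ray(m,uv); d=d[0]/np.linalg.norm(d[0]); M=np.eye(3)-np.outer(d,d); A=A+M;b=b+M@c; P.append((c,M))
    x=np.linalg.solve(A,b); return x,[round(float(np.linalg.norm(M@(x-c))),1) for c,M in P]
def proj(m,X):
    f=240/np.tan(np.radians(m["fovy"])/2); K=np.array([[f,0,m["cx"]],[0,f,m["cy"]],[0,0,1]])
    return cv2.projectPoints(np.float64(X).reshape(-1,1,3),m["rvec"],m["tvec"],K,np.array([m["k1"],0,0,0.]))[0][:,0]
def snap(name,cam="wrist"):
    import pickle
    m=camera_model(cam); im=read_camera(cam); cv2.imwrite(f"pics/{name}.png",im); pickle.dump(m,open(f"pics/{name}.pkl","wb")); return m,im
def load(name):
    import pickle
    return pickle.load(open(f"pics/{name}.pkl","rb")),cv2.imread(f"pics/{name}.png")
def rows(target_xyz,yaw=None):
    """shift in tool axes from the present pose to TCP target; yaw= angle of tool y line (world), tool down"""
    s=state(); r=R.from_quat(s["tcp_rot"]); d=r.inv().apply(np.array(target_xyz)-s["tcp_pos"]); 
    y=r.as_matrix()[:,1]; cur=np.arctan2(y[1],y[0]); out=[d.round(1)]
    if yaw is not None:
        e=(yaw-cur+np.pi/2)%np.pi-np.pi/2; out.append(("rz",round(-e,3),"j6",s["joints"][5].round(2)))
    print(*out)
```

Run:
```python
from h import *
ms,mt=camera_model("scene"),camera_model("top")
for n,uv,z in [("bush",(272,250),32),("paddle",(281,273),28),("plung",(326,263),79),("carton",(320,178),50),("tray",(360,147),20),("tester",(337,260),22),("bottle",(202,340),60),("hex",(335,162),3),("case",(410,185),100),("tape",(366,287),10)]:
    print(n,plane(ms,uv,z).round())
for n,uv,z in [("bush",(354,262),32),("paddle",(357,237),28),("plung",(321,216),79),("tray",(223,337),20)]:
    print(n,plane(mt,uv,z).round())
s=state();r=R.from_quat(s["tcp_rot"]); m=camera_model("wrist"); Rm=cv2.Rodrigues(m["rvec"])[0]
print("tool axes\n",r.as_matrix().round(2)); print("cam in tool",r.inv().apply(-Rm.T@m["tvec"]-s["tcp_pos"]).round(1),(r.as_matrix().T@Rm.T).round(2))
```

```text
bush [[ 470. -273.   32.]]
paddle [[ 524. -301.   28.]]
plung [[ 600. -235.   79.]]
carton [[429. -59.  50.]]
tray [[430.  98.  20.]]
tester [[ 596. -190.   22.]]
bottle [[ 517. -533.   60.]]
hex [[405.  29.   3.]]
case [[621.  38. 100.]]
tape [[ 686. -194.   10.]]
bush [[ 467. -264.   32.]]
paddle [[ 526. -301.   28.]]
plung [[ 598. -232.   79.]]
tray [[430. 109.  20.]]
tool axes
 [[ 0.92  0.39 -0.  ]
 [ 0.39 -0.92  0.  ]
 [ 0.   -0.   -1.  ]]
cam in tool [70.4 -0.4 30.5] [[ 0.   -0.96 -0.28]
 [ 1.    0.    0.  ]
 [-0.   -0.28  0.96]]
```

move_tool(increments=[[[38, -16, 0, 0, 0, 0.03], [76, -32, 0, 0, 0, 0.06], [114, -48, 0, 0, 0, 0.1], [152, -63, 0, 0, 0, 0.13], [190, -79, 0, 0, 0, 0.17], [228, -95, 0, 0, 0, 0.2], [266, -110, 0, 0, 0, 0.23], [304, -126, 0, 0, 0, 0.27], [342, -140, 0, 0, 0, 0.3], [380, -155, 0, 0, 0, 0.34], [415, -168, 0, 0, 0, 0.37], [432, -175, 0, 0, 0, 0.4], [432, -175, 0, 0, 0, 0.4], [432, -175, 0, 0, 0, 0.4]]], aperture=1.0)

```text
refused: increments[0]: the value is too long (schema: maxItems 6). Nothing was moved.
```

Refused on format, not on reach. It needs a list of rows, each a list of 6 numbers.

move_tool(increments=[[38, -16, 0, 0, 0, 0.03], [76, -32, 0, 0, 0, 0.06], [114, -48, 0, 0, 0, 0.1], [152, -63, 0, 0, 0, 0.13], [190, -79, 0, 0, 0, 0.17], [228, -95, 0, 0, 0, 0.2], [266, -110, 0, 0, 0, 0.23], [304, -126, 0, 0, 0, 0.27], [342, -140, 0, 0, 0, 0.3], [380, -155, 0, 0, 0, 0.34], [415, -168, 0, 0, 0, 0.37], [432, -175, 0, 0, 0, 0.4], [432, -175, 0, 0, 0, 0.4], [432, -175, 0, 0, 0, 0.4]], aperture=1.0)

```text
t: 1.27
tcp_pos: [553.0, -201.8, 404.0]
tcp_rot: [1.0, -0.001, -0.001, -0.0]
contact_force: [-0.6, -0.6, 0.8]
opening: 0.996
grip_force: 0.0
```

```bash
python3 -c "
from h import *
snap('w1')"
```

```text
(no output)
```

View pics/w1.png

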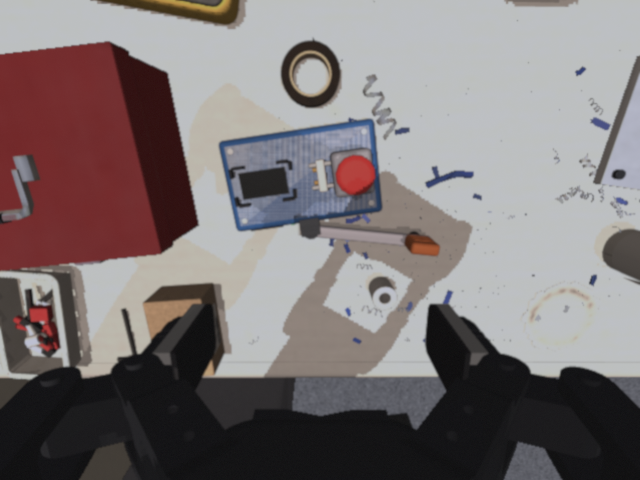

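The wrist view shows tester corners near (222,142), (372,121), (380,210), (238,228), plunger (355,174), paddle (423,244), bush bore (386,298), carton at (185,310) and tray (40,320). Move closer over the bush for the second view.

move_tool(increments=[[-25, 20, 30, 0, 0, 0], [-50, 40, 60, 0, 0, 0], [-75, 60, 90, 0, 0, 0], [-83, 66, 104, 0, 0, 0], [-83, 66, 104, 0, 0, 0], [-83, 66, 104, 0, 0, 0]])

```text
t: 1.82
tcp_pos: [468.1, -269.2, 300.0]
tcp_rot: [1.0, -0.004, -0.001, -0.001]
contact_force: [-0.0, 0.4, 0.6]
opening: 1.002
grip_force: 0.0
```

Run:
```python
from h import *
snap('w2')
for n in('w1','w2'):
    m,im=load(n); hsv=cv2.cvtColor(im,cv2.COLOR_BGR2HSV)
    H,S,V=cv2.split(hsv)
    def blob(mask,nm,area=60):
        c,_=cv2.findContours(mask.astype(np.uint8)*255,cv2.RETR_EXTERNAL,cv2.CHAIN_APPROX_NONE)
        for k in sorted(c,key=cv2.contourArea)[::-1][:3]:
            if cv2.contourArea(k)>area:
                r=cv2.minAreaRect(k); print(n,nm,cv2.contourArea(k),np.round(r[0],1),np.round(cv2.boxPoints(r)).astype(int).tolist())
    mk=(H>100)&(H<125)&(S>110); mk=cv2.morphologyEx(mk.astype(np.uint8),cv2.MORPH_CLOSE,np.ones((9,9)))
    blob(mk,'blue',3000)
    blob((H>4)&(H<15)&(S>170),'orange'); blob(((H<4)|(H>176))&(S>150)&(V>150),'red',300)
```

```text
w1 blue 13337.0 [303.6 178.6] [[219, 142], [371, 116], [388, 215], [236, 241]]
w1 orange 311.0 [422.1 245.2] [[406, 251], [408, 236], [438, 239], [436, 254]]
w1 red 997.5 [353.9 172.9] [[329, 169], [360, 148], [379, 176], [348, 197]]
w2 red 2222.0 [235.5  21.5] [[204, 0], [267, 0], [267, 43], [204, 43]]
```

View pics/w2.png

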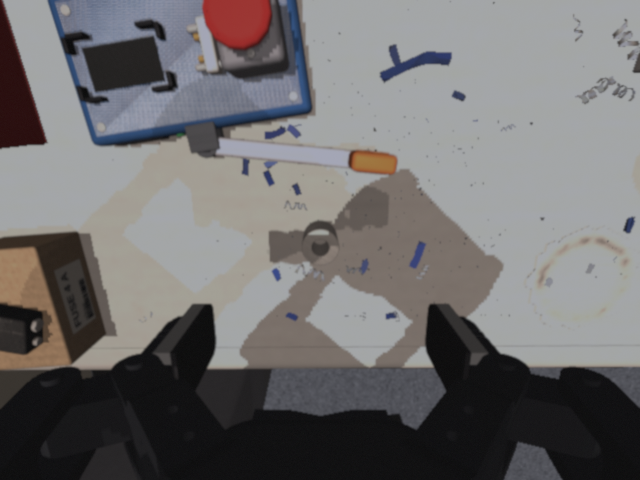

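The second view shows bush bore at (320,246), paddle (373,162), tester front corners (97,143) and (309,108), hinge block (203,137) and the battery's terminal end at (37,328) on the carton, terminals to the image right.

Run:
```python
from h import *
a,ia=load('w1');b,ib=load('w2')
for im,c in((ia,(386,298)),(ib,(320,246))):
    g=cv2.cvtColor(im,cv2.COLOR_BGR2GRAY).astype(float); x,y=c; p=g[y-16:y+17,x-20:x+21]
    k=(g[y-9:y+10,x-9:x+10]<85); ys,xs=np.nonzero(k); print(c,k.sum(),xs.mean()+x-9,ys.mean()+y-9)
T=lambda n,u,v: print(n,*[np.round(q,1) for q in tri([a,b],[u,v])])
T('bush',(386,298),(320,246)); T('FL',(238,229),(97,143)); T('FR',(381,211),(309,108)); T('paddle',(422,244),(373,162)); T('hinge',(310,227),(203,137)); T('nest',(264,183),(124,63)); T('plunger',(354,173),(236,15))
print(plane(b,[(320,246)],32)); s=state(); print(s['joints'].round(2))
```

```text
(386, 298) 52 384.21153846153845 297.9230769230769
(320, 246) 217 319.5115207373272 247.96774193548384
bush [ 472.1 -268.2   40.1] [0. 0.]
FL [ 539.3 -117.1   18. ] [0.2 0.2]
FR [ 559.7 -261.4   27.5] [0.4 0.4]
paddle [ 526.3 -303.3   29.9] [0. 0.]
hinge [ 542.7 -191.2   23.5] [0.3 0.3]
nest [ 586.8 -147.1   25.6] [0.3 0.3]
plunger [ 599.1 -228.9   71.5] [0.8 0.8]
[[ 469.82928536 -268.12781632   32.        ]]
[-0.74  0.17  1.79  0.    1.17  0.83]
```

Run:
```python
from h import *
m,im=load('w2'); c=cv2.resize(im[190:300,250:400],None,fx=4,fy=4,interpolation=cv2.INTER_CUBIC); d=cv2.resize(load('w1')[1][268:328,345:430],None,fx=7,fy=7,interpolation=cv2.INTER_CUBIC)
o=np.zeros((600,800,3),np.uint8)
o[:440,:600]=c; cv2.imwrite('pics/c1.png',o[:440,:600]); cv2.imwrite('pics/c2.png',d)
```

```text
(no output)
```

View pics/c1.png

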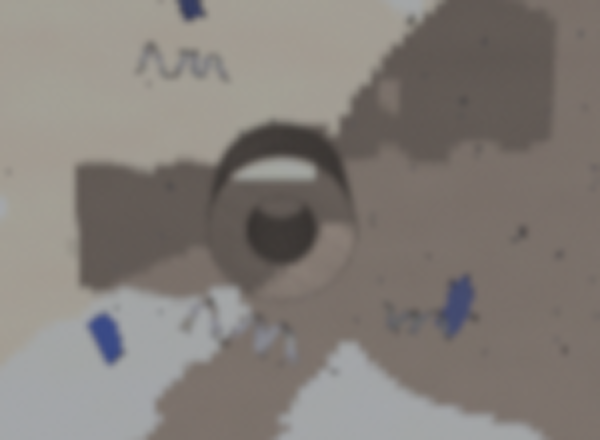

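The crop shows the bush's top ring centred at about (282,228), i.e. full-picture (320.5,247); that puts the bush at about (469.5,-268.3), directly under the tool.

move_tool(increments=[[1, 0, 30, 0, 0, 0], [1, 0, 60, 0, 0, 0], [1, -1, 85, 0, 0, 0], [1, -1, 105, 0, 0, 0], [1, -1, 116, 0, 0, 0], [1, -1, 121, 0, 0, 0], [1, -1, 121, 0, 0, 0]])

```text
t: 2.45
tcp_pos: [471.2, -267.2, 180.1]
tcp_rot: [1.0, -0.002, 0.0, 0.0]
contact_force: [-0.6, 0.5, -0.2]
opening: 0.996
grip_force: 0.0
```

move_tool(increments=[[0, 0, 0, 0, 0, 0], [0, 0, 0, 0, 0, 0], [0, 0, 0, 0, 0, 0], [0, 0, 0, 0, 0, 0], [0, 0, 0, 0, 0, 0], [0, 0, 0, 0, 0, 0], [0, 0, 0, 0, 0, 0]], aperture=0.0)

```text
t: 3.03
tcp_pos: [470.8, -267.5, 180.6]
tcp_rot: [1.0, -0.002, 0.0, 0.0]
contact_force: [-1.1, 1.0, 6.1]
opening: 0.282
grip_force: 59.0
```

move_tool(increments=[[0, 0, -25, 0, 0, 0], [0, 0, -60, 0, 0, 0], [0, 0, -95, 0, 0, 0], [-12, -20, -125, 0, 0, 0], [-24, -55, -140, 0, 0, 0], [-36, -93, -150, 0, 0, 0], [-48, -132, -150, 0, 0, 0], [-60, -170, -150, 0, 0, 0], [-72, -208, -150, 0, 0, 0], [-84, -245, -150, 0, 0, 0], [-95, -275, -150, 0, 0, 0], [-100, -292, -150, 0, 0, 0], [-100, -292, -150, 0, 0, 0], [-100, -292, -150, 0, 0, 0]])

```text
t: 4.2
tcp_pos: [371.5, 25.7, 329.6]
tcp_rot: [1.0, -0.001, 0.0, 0.0]
contact_force: [0.4, 0.3, 0.3]
opening: 0.282
grip_force: 59.1
```

Run:
```python
from h import *
snap('w3'); print(state()['joints'].round(2))
```

```text
[-0.26 -0.34  2.21 -0.    1.27  1.31]
```

View pics/w3.png

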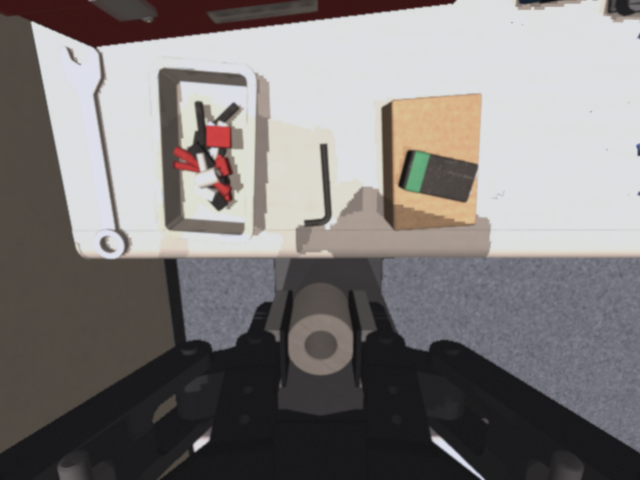

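View: tray rim corners about (155,64), (256,67), (252,240), (165,235); hex key (322,185); carton top (385,98)–(480,228); battery around (438,176), green end left, terminals right.

Run:
```python
from h import *
m,im=load('w3')
print('tray rim',plane(m,[(155,64),(256,67),(252,238),(165,235),(207,151)],33).round(1).tolist())
print('floor in',plane(m,[(178,83),(245,85),(238,220),(182,215)],2).round(1).tolist())
print('carton',plane(m,[(393,101),(481,94),(478,225),(393,229)],45).round(1).tolist())
print('hex',plane(m,[(322,145),(328,220),(307,223)],3).round(1).tolist())
print('batt',plane(m,[(410,150),(477,163),(470,200),(402,186)],62).round(1).tolist())
rows([428,100,185],0)
```

```text
tray rim [[494.1, 137.8, 33.0], [492.2, 69.5, 33.0], [372.1, 78.8, 33.0], [374.6, 145.6, 33.0], [437.1, 107.7, 33.0]]
floor in [[487.0, 134.9, 2.0], [485.5, 83.6, 2.0], [379.9, 95.9, 2.0], [384.3, 143.1, 2.0]]
carton [[469.3, -22.5, 45.0], [473.4, -80.5, 45.0], [384.8, -89.2, 45.0], [381.9, -27.3, 45.0]]
hex [[441.1, 24.5, 3.0], [380.0, 19.4, 3.0], [377.4, 37.2, 3.0]]
batt [[438.0, -31.8, 62.0], [429.8, -75.9, 62.0], [405.7, -74.1, 62.0], [415.1, -28.1, 62.0]]
[ 55.8 -75.2 144.7] ('rz', np.float64(1.567), 'j6', np.float64(1.31))
```

move_tool(increments=[[5, -7, 0, 0, 0, -0.12], [10, -14, 0, 0, 0, -0.24], [15, -21, 0, 0, 0, -0.36], [20, -28, 0, 0, 0, -0.48], [25, -35, 0, 0, 0, -0.6], [30, -42, 0, 0, 0, -0.72], [35, -49, 0, 0, 0, -0.84], [40, -56, 0, 0, 0, -0.96], [45, -63, 0, 0, 0, -1.08], [50, -70, 0, 0, 0, -1.2], [55, -77, 10, 0, 0, -1.32], [60, -84, 30, 0, 0, -1.44], [60, -84, 60, 0, 0, -1.5], [60, -84, 90, 0, 0, -1.5], [60, -84, 115, 0, 0, -1.5], [60, -84, 132, 0, 0, -1.5], [60, -84, 140, 0, 0, -1.5], [60, -84, 140, 0, 0, -1.5]])

```text
t: 5.75
tcp_pos: [431.7, 108.0, 187.9]
tcp_rot: [0.734, 0.679, -0.002, -0.001]
contact_force: [0.1, -0.3, 0.2]
opening: 0.282
grip_force: 59.1
```

```bash
python3 -c "
from h import *
print(state()['joints'].round(2)); rows([432,110,184],-0.07)"
```

```text
[-0.03  0.14  2.11 -0.    0.9   0.05]
[2.  0.1 3.9] ('rz', np.float64(-0.007), 'j6', np.float64(0.05))
```

move_tool(increments=[[1, 0, 2, 0, 0, 0], [1, 0, 4, 0, 0, 0], [1, 0, 4, 0, 0, 0]])

```text
t: 6.0
tcp_pos: [433.0, 109.8, 186.6]
tcp_rot: [0.733, 0.68, 0.001, 0.001]
contact_force: [0.4, 0.1, 0.0]
opening: 0.279
grip_force: 59.1
```

move_tool(increments=[[0, 0, 0, 0, 0, 0], [0, 0, 0, 0, 0, 0], [0, 0, 0, 0, 0, 0]], aperture=0.6)

```text
t: 6.25
tcp_pos: [432.5, 110.0, 186.3]
tcp_rot: [0.733, 0.68, 0.0, 0.0]
contact_force: [-0.7, 0.1, 0.8]
opening: 0.604
grip_force: 0.0
```

move_tool(increments=[[0, 0, -20, 0, 0, 0], [0, 0, -50, 0, 0, 0], [-30, 0, -85, 0, 0, 0], [-65, 0, -105, 0, 0, 0], [-100, 0, -115, 0, 0, 0], [-135, 0, -115, 0, 0, 0], [-150, 0, -115, 0, 0, 0], [-150, 0, -115, 0, 0, 0], [-150, 0, -115, 0, 0, 0]], aperture=1.0)

```text
t: 7.0
tcp_pos: [420.9, -39.9, 300.9]
tcp_rot: [0.734, 0.679, 0.0, 0.0]
contact_force: [-0.6, -0.4, -0.7]
opening: 1.0
grip_force: 0.0
```

Run:
```python
from h import *
snap('w4'); print(state()['joints'].round(2))
```

```text
[-0.38 -0.14  2.11  0.    1.17 -0.31]
```

View pics/w4.png

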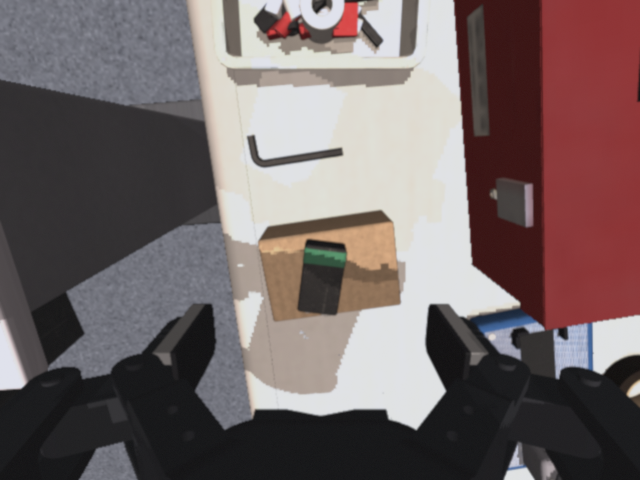

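The picture shows the bush standing in the tray at (322,12), hex key untouched (295,157), battery at (322,278), green end up-image, terminal-end corners about (299,312) and (338,315).

Run:
```python
from h import *
ims=[]
for n,(x0,x1,y0,y1) in(('w3',(390,500,135,215)),('w4',(290,360,230,325))):
    m,im=load(n); ims.append(cv2.resize(im[y0:y1,x0:x1],None,fx=4.5,fy=4.5,interpolation=cv2.INTER_CUBIC))
h=max(i.shape[0] for i in ims); o=np.zeros((h,sum(i.shape[1] for i in ims)+5,3),np.uint8)
o[:ims[0].shape[0],:ims[0].shape[1]]=ims[0]; o[:ims[1].shape[0],-ims[1].shape[1]:]=ims[1]; print(o.shape); cv2.imwrite('pics/c3.png',o[:600,-800:] if o.shape[1]>800 else o)
```

```text
(428, 815, 3)
```

View pics/c3.png

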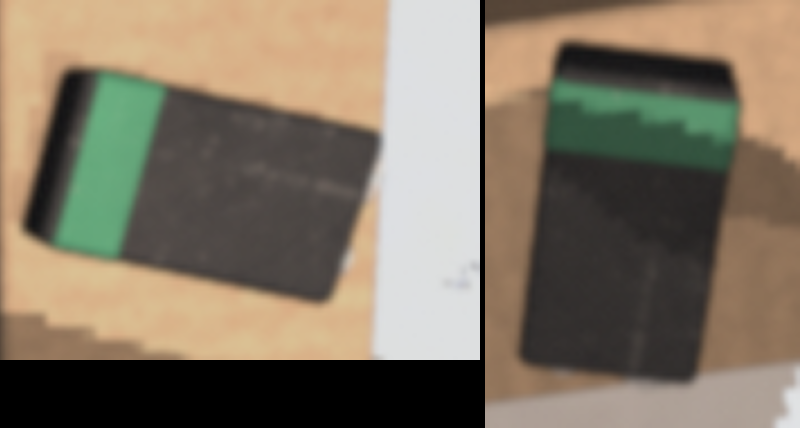

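The crop shows battery top-face corners: left view green end (98,70),(55,247), terminal end (381,133),(326,302); right view green end (738,100),(553,82), terminal end (692,382),(520,360).

Run:
```python
from h import *
a,_=load('w3');b,_=load('w4')
P=[(415.1,150.6),(478,164.6),(465.8,202.1),(405.6,189.9)];Q=[(346.2,252.2),(336,314.9),(297.8,310),(305.1,248.2)]
X=[tri([a,b],[p,q]) for p,q in zip(P,Q)]
for x in X: print(x[0].round(1),x[1])
for m,U in((a,P),(b,Q)):
    p=plane(m,U,62); c=p.mean(0); ax=(p[0]+p[3]-p[1]-p[2])/2; print(c.round(1),np.linalg.norm(ax).round(1),'yaw +y axis',np.arctan2(ax[1],ax[0]).round(3), np.linalg.norm(p[0]-p[3]).round(1))
# tester
a,ia=load('w1');b,ib=load('w2')
for m,U in((a,[(238,229),(381,211),(372,121),(222,142)]),(b,[(97,143),(309,108)])):
    p=plane(m,U,22); print(p.round(1).tolist(), np.arctan2(*(p[1]-p[0])[1::-1]).round(3)+np.pi/2, p.mean(0).round(1))
rows([421,-54,300],np.arctan2(42,-8)-np.pi/2)
```

```text
[437.8 -35.8  58.3] [0.3, 0.3]
[428.7 -78.   58.5] [0.2, 0.2]
[403.9 -72.8  58.3] [0.3, 0.3]
[412.5 -30.8  60.1] [0.4, 0.4]
[420.8 -53.5  62. ] 42.0 yaw +y axis 1.366 25.6
[421.  -52.8  62. ] 42.2 yaw +y axis 1.365 25.3
[[540.1, -118.0, 22.0], [558.4, -262.1, 22.0], [643.4, -249.7, 22.0], [624.7, -108.3, 22.0]] 0.1257963267948965 [ 591.7 -184.5   22. ]
[[539.5, -119.7, 22.0], [560.4, -261.6, 22.0]] 0.1457963267948965 [ 550.  -190.7   22. ]
[-14.7   1.3   0.7] ('rz', np.float64(-0.264), 'j6', np.float64(-0.31))
```

move_tool(increments=[[-30, 18, 0, 0, 0, -0.01], [-63, 39, 0, 0, 0, -0.02], [-96, 60, 0, 0, 0, -0.03], [-129, 80, 0, 0, 0, -0.04], [-162, 101, 0, 0, 0, -0.05], [-195, 121, 0, 0, 0, -0.06], [-225, 140, 0, 0, 0, -0.07], [-245, 152, 0, 0, 0, -0.076], [-252, 157, 0, 0, 0, -0.076], [-252, 157, 0, 0, 0, -0.076], [-252, 157, 0, 0, 0, -0.076]], aperture=0.0)

```text
t: 7.97
tcp_pos: [558.8, -300.9, 300.0]
tcp_rot: [0.706, 0.708, 0.0, -0.001]
contact_force: [-0.6, 0.9, -0.3]
opening: -0.004
grip_force: 0.0
```

Run:
```python
from h import *
m,im=snap('w5'); rows([558,-303,195],0)
# orange check and reprojection of estimates
hsv=cv2.cvtColor(im,cv2.COLOR_BGR2HSV); k=cv2.inRange(hsv,(5,150,80),(16,255,255)); c,_=cv2.findContours(k,0,2); 
for q in c:
    if cv2.contourArea(q)>100: print('orange',np.array(cv2.minAreaRect(q)[0]).round(),plane(m,cv2.minAreaRect(q)[0],45).round(1))
```

```text
[ -2.6  -0.5 105.1] ('rz', np.float64(0.003), 'j6', np.float64(-0.69))
orange [273. 254.] [[ 527.6 -300.2   45. ]]
```

Paddle confirmed near (527,-301). Descend behind it, then begin the sweep (tool x = world y, tool y = world x).

move_tool(increments=[[-2, 0, 35, 0, 0, 0], [-2, 0, 70, 0, 0, 0], [-2, 0, 95, 0, 0, 0], [-2, 0, 105, 0, 0, 0], [-2, 0, 105, 0, 0, 0]])

```text
t: 8.43
tcp_pos: [557.3, -302.2, 192.7]
tcp_rot: [0.706, 0.708, -0.0, -0.003]
contact_force: [-0.2, 0.6, 0.6]
opening: -0.003
grip_force: 0.0
```

move_tool(increments=[[0, -7, 0, 0, 0, 0], [0, -14, 0, 0, 0, 0], [1, -24, 0, 0, 0, 0], [2, -40, 0, 0, 0, 0], [6, -56, 0, 0, 0, 0], [13, -71, 0, 0, 0, 0], [22, -85, 0, 0, 0, 0], [32, -97, 0, 0, 0, 0], [42, -107, 0, 0, 0, 0], [53, -114, 0, 0, 0, 0], [60, -118, 0, 0, 0, 0], [65, -120, 0, 0, 0, 0], [68, -122, 0, 0, 0, 0], [68, -122, 0, 0, 0, 0]])

```text
t: 9.6
tcp_pos: [436.6, -236.6, 196.3]
tcp_rot: [0.707, 0.708, 0.0, 0.001]
contact_force: [-0.4, 0.1, -1.6]
opening: -0.001
grip_force: 0.0
```

Run:
```python
from h import *
m,im=snap('s1','scene'); hsv=cv2.cvtColor(im,cv2.COLOR_BGR2HSV); k=cv2.inRange(hsv,(5,150,80),(18,255,255)); c,_=cv2.findContours(k[:310,200:380],0,2)
for q in c:
    if cv2.contourArea(q)>15: u=np.array(cv2.minAreaRect(q)[0])+[200,0]; print(u,cv2.contourArea(q),plane(m,u,35).round(1))
```

move_tool(increments=[[5, -2, 0, 0, 0, 0], [9, -3, 0, 0, 0, 0], [12, -4, 0, 0, 0, 0], [12, -4, 0, 0, 0, 0]])

```text
t: 9.98
tcp_pos: [432.5, -224.4, 195.7]
tcp_rot: [0.707, 0.708, -0.0, 0.0]
contact_force: [-0.1, -0.0, 0.7]
opening: 0.007
grip_force: 0.0
```

move_tool(increments=[[2, 0, 0, 0, 0, 0], [4, 0, 0, 0, 0, 0], [4, 0, 0, 0, 0, 0]])

```text
t: 10.23
tcp_pos: [432.5, -222.7, 196.0]
tcp_rot: [0.706, 0.708, -0.002, 0.003]
contact_force: [-2.2, -13.8, -7.2]
opening: 0.004
grip_force: 6.4
```

move_tool(increments=[[2, 0, 0, 0, 0, 0], [4, 0, 0, 0, 0, 0], [4, 0, 0, 0, 0, 0]])

```text
t: 10.48
tcp_pos: [432.5, -221.2, 196.2]
tcp_rot: [0.706, 0.708, -0.004, 0.005]
contact_force: [-4.5, -26.9, -13.9]
opening: 0.005
grip_force: 13.1
```

move_tool(increments=[[-10, 0, 0, 0, 0, 0], [-22, 0, -5, 0, 0, 0], [-22, 10, -40, 0, 0, 0], [-10, 30, -80, 0, 0, 0], [15, 50, -115, 0, 0, 0], [30, 60, -135, 0, 0, 0], [30, 60, -135, 0, 0, 0], [30, 60, -135, 0, 0, 0]], aperture=1.0)

```text
t: 11.15
tcp_pos: [493.5, -186.3, 332.9]
tcp_rot: [0.706, 0.708, 0.0, 0.002]
contact_force: [-0.0, 0.1, -0.1]
opening: 0.998
grip_force: 0.0
```

Run:
```python
from h import *
snap('w6'); print(state()['tcp_pos'])
```

```text
[ 492.53397941 -186.49738274  330.87775467]
```

View pics/w6.png

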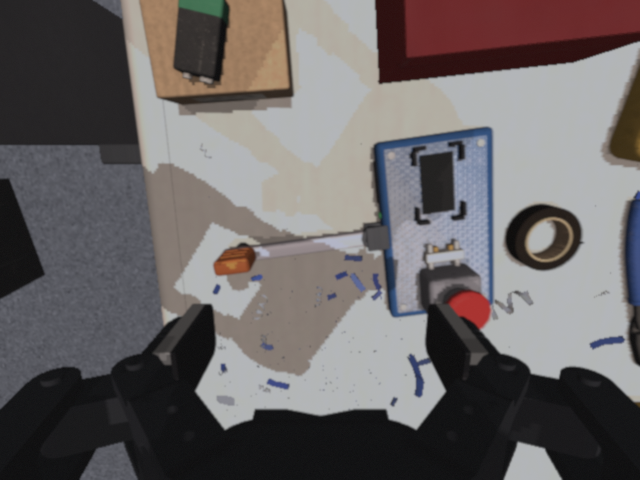

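The leg now points at the robot, paddle at (235,260), perpendicular to the tester front. Nest guide outer corners lie near (413,148), (464,143), (466,217), (417,221), nest pad (437,182), plunger (468,309).

Run:
```python
from h import *
a,_=load('w1');b,_=load('w2');c,im=load('w6')
U=[(413,148),(464,143),(466,217),(417,221)]
p=plane(c,U,30); print('guides w6',p.round(1).tolist(),p.mean(0).round(1)); v=(p[0]+p[1]-p[2]-p[3]); print('yaw',np.arctan2(v[1],v[0])-np.pi/2)
print('pad w6',plane(c,[(437.5,182.5)],22).round(1),'w2',plane(b,[(124,63)],22).round(1),'w1',plane(a,[(264,183)],22).round(1))
print('tri pad',*tri([b,c],[(124,63),(437.5,182.5)]), 'w1',tri([a,c],[(264,183),(437.5,182.5)])[0].round(1))
# wrist masks: pad by darkness
for n,m,(x0,x1,y0,y1) in(('w1',a,(235,292,163,203)),('w2',b,(80,170,35,92)),('w6',c,(419,456,150,214))):
    g=cv2.cvtColor(load(n)[1],cv2.COLOR_BGR2GRAY)[y0:y1,x0:x1]; k=cv2.morphologyEx((g<60).astype(np.uint8),cv2.MORPH_OPEN,np.ones((7,7)))
    q=max(cv2.findContours(k,0,2)[0],key=cv2.contourArea); r=cv2.minAreaRect(q); bx=cv2.boxPoints(r)+[x0,y0]; P=plane(m,bx,22); e=[P[1]-P[0],P[2]-P[1]]; L=max(e,key=np.linalg.norm)
    print(n,bx.round().tolist(),P.mean(0).round(1),[np.linalg.norm(t).round(1) for t in e],'yaw',(np.arctan2(L[1],L[0])-np.pi/2)%np.pi)
# tester corners, tilt
U=[(378,143),(492,129),(393,316)]; P=plane(c,U,22); print(P.round(1).tolist(), 'left edge yaw',np.arctan2(*(P[1]-P[0])[1::-1]),'front yaw',np.arctan2(*(P[0]-P[2])[1::-1])-np.pi/2)
# plunger red
for n,m in(('w1',a),('w6',c)):
    h=cv2.cvtColor(load(n)[1],cv2.COLOR_BGR2HSV); k=(cv2.inRange(h,(0,150,120),(4,255,255))|cv2.inRange(h,(175,150,120),(180,255,255)))
    if n=='w1': k[:, :300]=0
    else: k[:280]=0
    q=max(cv2.findContours(k,0,2)[0],key=cv2.contourArea); cc,r=cv2.minEnclosingCircle(q); print(n,cc,r,plane(m,cc,78).round(1))
```

```text
guides w6 [[563.2, -119.0, 30.0], [600.5, -115.4, 30.0], [608.5, -170.7, 30.0], [570.5, -174.0, 30.0]] [ 585.7 -144.8   30. ]
yaw 0.13802227303935655
pad w6 [[ 586.4 -145.    22. ]] w2 [[ 587.7 -145.5   22. ]] w1 [[ 586.2 -146.4   22. ]]
tri pad [ 587.40883573 -145.03887221   20.6138669 ] [0.6, 0.6] w1 [ 586.4 -145.7   20.8]
w1 [[240.0, 173.0], [284.0, 167.0], [287.0, 193.0], [243.0, 198.0]] [ 586.3 -145.9   22. ] [np.float64(43.7), np.float64(24.4)] yaw 0.12537312280434598
w2 [[83.0, 48.0], [156.0, 36.0], [164.0, 80.0], [91.0, 93.0]] [ 586.7 -145.    22. ] [np.float64(46.5), np.float64(25.4)] yaw 0.14202983372665745
w6 [[419.0, 154.0], [451.0, 153.0], [453.0, 211.0], [422.0, 212.0]] [ 585.6 -145.5   22. ] [np.float64(24.0), np.float64(45.6)] yaw 0.14815578102367155
[[538.5, -115.6, 22.0], [623.4, -105.2, 22.0], [558.6, -260.0, 22.0]] left edge yaw 0.12125316116781559 front yaw 0.13833294394229756
w1 (355.258056640625, 174.8225860595703) 19.410812377929688 [[ 598.6 -230.    78. ]]
w6 (468.80987548828125, 309.7247314453125) 20.33437728881836 [[ 597.8 -226.3   78. ]]
```

move_tool(increments=[[20, -10, 0, 0, 0, 0.03], [50, -26, 0, 0, 0, 0.08], [82, -43, 0, 0, 0, 0.13], [112, -60, 0, 0, 0, 0.18], [128, -69, 0, 0, 0, 0.2], [133, -72, 10, 0, 0, 0.205], [133, -72, 40, 0, 0, 0.205], [133, -72, 70, 0, 0, 0.205], [133, -72, 90, 0, 0, 0.205], [133, -72, 95, 0, 0, 0.205], [133, -72, 95, 0, 0, 0.205]])

```text
t: 12.12
tcp_pos: [419.1, -54.1, 233.1]
tcp_rot: [0.776, 0.631, -0.002, -0.003]
contact_force: [0.8, 0.5, -0.3]
opening: 0.999
grip_force: 0.0
```

Run:
```python
from h import *
m,im=snap('w7'); rows([421,-53.2,221],-0.205)
h=cv2.cvtColor(im,cv2.COLOR_BGR2HSV); print(state()['tcp_pos'])
k=cv2.inRange(h,(60,80,50),(90,255,255)); q=max(cv2.findContours(k,0,2)[0],key=cv2.contourArea); print(cv2.minAreaRect(q)); cv2.imwrite('pics/c7.png',im[120:420,180:460])
```

```text
[ 1.3  0.8 13.8] ('rz', np.float64(0.0), 'j6', np.float64(-0.21))
[420.02873506 -54.33102252 234.77745604]
((326.5, 275.5), (21.0, 59.0), 90.0)
```

View pics/c7.png

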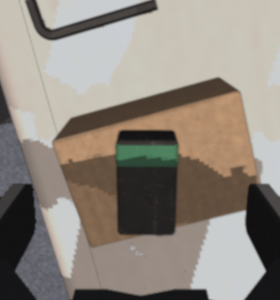

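The crop shows the battery aligned with the jaws, top face from (117–177, 143) green end to (117–177, 233) terminal end.

Run:
```python
from h import *
m,_=load('w7'); P=plane(m,[(327,263),(327,353),(326.5,263+45)],62); s=state(); print(P.round(1).tolist(),P[:2].mean(0).round(1), R.from_quat(s['tcp_rot']).inv().apply(P-s['tcp_pos']).round(1).tolist())
```

```text
[[425.8, -32.0, 62.0], [417.3, -73.8, 62.0], [421.5, -52.0, 62.0]] [421.6 -52.9  62. ] [[23.0, 1.6, 172.8], [-19.6, 1.8, 172.8], [2.5, 1.5, 172.8]]
```

move_tool(increments=[[1, 2, 6, 0, 0, 0], [1, 2, 11, 0, 0, 0], [1, 2, 13.5, 0, 0, 0], [1, 2, 13.5, 0, 0, 0]])

```text
t: 12.5
tcp_pos: [422.5, -53.2, 222.1]
tcp_rot: [0.775, 0.631, -0.0, -0.0]
contact_force: [0.2, 0.7, -0.0]
opening: 1.001
grip_force: 0.0
```

move_tool(increments=[[0, 0, 0, 0, 0, 0], [0, 0, 0, 0, 0, 0], [0, 0, 0, 0, 0, 0], [0, 0, 0, 0, 0, 0], [0, 0, 0, 0, 0, 0], [0, 0, 0, 0, 0, 0], [0, 0, 0, 0, 0, 0]], aperture=0.0)

```text
t: 13.08
tcp_pos: [422.8, -53.3, 222.7]
tcp_rot: [0.775, 0.631, 0.0, 0.0]
contact_force: [-0.3, -0.4, 2.7]
opening: 0.288
grip_force: 59.4
```

move_tool(increments=[[0, 0, -10, 0, 0, 0], [0, 0, -30, 0, 0, 0], [0, 0, -50, 0, 0, 0], [0, 0, -60, 0, 0, 0], [0, 0, -60, 0, 0, 0]])

```text
t: 13.5
tcp_pos: [423.5, -53.6, 284.9]
tcp_rot: [0.775, 0.631, 0.001, 0.002]
contact_force: [0.1, 0.0, -0.6]
opening: 0.293
grip_force: 59.1
```

```bash
python3 -c "
from h import *
rows([586.3,-145.5,280],0.138)"
```

```text
[-57.  178.    5.9] ('rz', np.float64(-0.342), 'j6', np.float64(-0.21))
```

Run:
```python
from h import *
m,_=load('w6'); print(plane(m,[(380,82),(575,62)],0).round(1).tolist(),plane(m,[(403,57),(550,42)],113).round(1).tolist())
rows([586.4,-146.2,280],0.138)
```

```text
[[541.3, -69.8, 0.0], [690.7, -55.2, 0.0]] [[534.0, -76.0, 113.0], [603.4, -69.4, 113.0]]
[-57.7 178.3   5.9] ('rz', np.float64(-0.342), 'j6', np.float64(-0.21))
```

move_tool(increments=[[-5, 15, -15, 0, 0, -0.04], [-15, 45, -25, 0, 0, -0.1], [-27, 82, -25, 0, 0, -0.17], [-38, 118, -25, 0, 0, -0.24], [-49, 152, -25, 0, 0, -0.3], [-56, 172, -20, 0, 0, -0.342], [-58, 178, 0, 0, 0, -0.342], [-58, 178, 25, 0, 0, -0.342], [-58, 178, 45, 0, 0, -0.342], [-58, 178, 55, 0, 0, -0.342], [-58, 178, 55, 0, 0, -0.342]])

```text
t: 14.42
tcp_pos: [583.4, -145.3, 223.1]
tcp_rot: [0.657, 0.754, -0.001, -0.004]
contact_force: [-0.3, -0.0, -0.4]
opening: 0.286
grip_force: 59.1
```

Run:
```python
from h import *
m,im=snap('w8'); s=state(); print(s['tcp_pos']); rows([586.4,-146.2,200],0.138); cv2.imwrite('pics/c8.png',im[120:480,150:500])
```

```text
[ 584.27000415 -145.66723689  225.37485273]
[-0.9  2.1 25.4] ('rz', np.float64(0.0), 'j6', np.float64(-0.58))
```

View pics/c8.png

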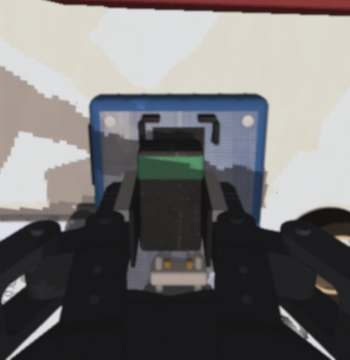

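The crop shows the battery held squarely above the nest, left guides at (138–160,117), (198–220,117) centre column 179, battery centre column 171, contacts at (178,270).

Run:
```python
from h import *
m,im=load('w8'); s=state(); r=R.from_quat(s['tcp_rot'])
f=lambda U,z:r.inv().apply(plane(m,U,z)-s['tcp_pos']).round(1).tolist()
print('guides',f([(288,237),(370,235)],30),'battery top',f([(289,275),(353,275),(290,369),(350,369)],62+26-23),'tester edge',f([(241,225),(416,225)],22))
g=im[230:245,270:390].min(axis=2); print(g[::4,::3].tolist())
```

```text
guides [[29.0, -16.2, 195.5], [30.0, 22.5, 195.4]] battery top [[23.0, -12.8, 160.5], [23.0, 11.7, 160.4], [-18.4, -13.3, 160.4], [-18.3, 11.5, 160.3]] tester edge [[33.0, -39.9, 203.6], [33.1, 46.0, 203.3]]
[[91, 88, 91, 83, 82, 79, 82, 81, 83, 79, 78, 81, 83, 88, 87, 86, 85, 83, 82, 85, 88, 83, 83, 81, 85, 83, 84, 81, 84, 80, 82, 79, 79, 78, 81, 81, 80, 81, 80, 79], [171, 166, 167, 154, 142, 138, 145, 125, 72, 70, 69, 67, 69, 99, 146, 148, 146, 143, 137, 143, 157, 137, 135, 130, 134, 132, 74, 60, 61, 58, 60, 65, 120, 126, 126, 126, 125, 123, 118, 115], [171, 167, 165, 152, 141, 139, 142, 84, 40, 42, 43, 45, 45, 70, 144, 145, 144, 144, 138, 146, 157, 135, 136, 132, 138, 133, 53, 43, 42, 44, 45, 48, 75, 128, 129, 127, 127, 125, 122, 119], [171, 168, 166, 153, 142, 139, 80, 28, 49, 82, 83, 85, 82, 117, 145, 146, 148, 147, 140, 146, 162, 140, 140, 135, 140, 137, 111, 83, 83, 79, 79, 37, 31, 95, 128, 128, 128, 128, 123, 121]]
```

move_tool(increments=[[-2, 3, 5, 0, 0, 0], [-2, 3, 12, 0, 0, 0], [-2, 3, 18, 0, 0, 0], [-2, 3, 21, 0, 0, 0], [-2, 3, 21, 0, 0, 0]])

```text
t: 14.88
tcp_pos: [587.9, -147.4, 205.3]
tcp_rot: [0.657, 0.754, -0.0, -0.001]
contact_force: [0.2, 0.1, -0.7]
opening: 0.283
grip_force: 59.1
```

move_tool(increments=[[0, 0, 2, 0, 0, 0], [0, 0, 3, 0, 0, 0], [0, 0, 3, 0, 0, 0]])

```text
t: 15.13
tcp_pos: [588.3, -147.6, 203.2]
tcp_rot: [0.657, 0.754, 0.0, -0.0]
contact_force: [-0.8, -0.3, -1.0]
opening: 0.292
grip_force: 59.1
```

move_tool(increments=[[0, 0, 2, 0, 0, 0], [0, 0, 3, 0, 0, 0], [0, 0, 3, 0, 0, 0]])

```text
t: 15.38
tcp_pos: [588.2, -147.6, 199.9]
tcp_rot: [0.657, 0.754, -0.0, -0.0]
contact_force: [-0.1, 0.2, -0.3]
opening: 0.29
grip_force: 59.1
```

move_tool(increments=[[0, 0, 1, 0, 0, 0], [0, 0, 1, 0, 0, 0]])

```text
t: 15.55
tcp_pos: [588.4, -147.7, 199.7]
tcp_rot: [0.657, 0.754, -0.0, -0.0]
contact_force: [-2.0, 1.0, 2.9]
opening: 0.291
grip_force: 59.6
```

move_tool(increments=[[0, 0, 0, 0, 0, 0], [0, 0, 0, 0, 0, 0], [0, 0, 0, 0, 0, 0]], aperture=0.6)

```text
t: 15.8
tcp_pos: [588.4, -147.6, 199.2]
tcp_rot: [0.657, 0.754, 0.0, 0.0]
contact_force: [0.4, -0.3, -0.4]
opening: 0.6
grip_force: 0.0
```

move_tool(increments=[[0, 0, -10, 0, 0, 0], [0, 0, -35, 0, 0, 0], [0, 0, -65, 0, 0, 0], [0, 0, -85, 0, 0, 0], [0, 0, -90, 0, 0, 0], [0, 0, -90, 0, 0, 0]], aperture=0.6)

```text
t: 16.3
tcp_pos: [589.1, -148.0, 291.9]
tcp_rot: [0.657, 0.754, 0.001, 0.002]
contact_force: [0.2, 0.3, -0.6]
opening: 0.598
grip_force: 0.0
```

Run:
```python
from h import *
m,im=snap('w9'); s=state(); print(s['tcp_pos']); cv2.imwrite('pics/c9.png',cv2.resize(im[150:400,210:430],None,fx=2.4,fy=2.4)); rows([598,-229.7,290],0.138)
```

```text
[ 588.40284805 -147.65372636  289.71778939]
[-82.6  -1.8  -0.2] ('rz', np.float64(0.0), 'j6', np.float64(-0.58))
```

View pics/c9.png

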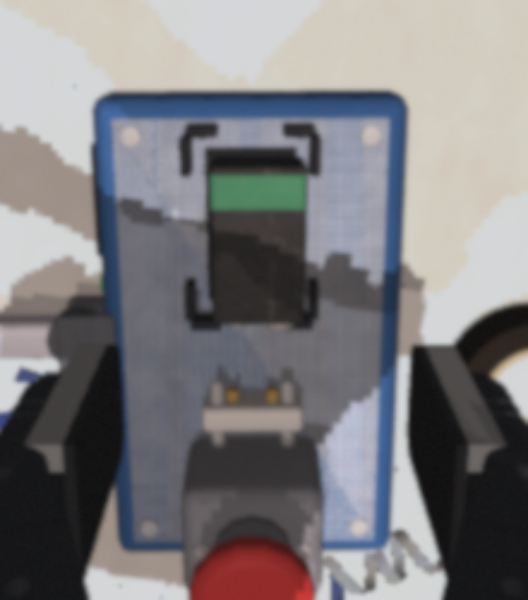

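The crop shows the battery flat inside the four corner guides (columns 208–308 between guides 185–318), green end away from the plunger; plunger centre about (251,575).

move_tool(increments=[[-25, 0, 0, 0, 0, 0], [-55, -1, 0, 0, 0, 0], [-77, -2, 8, 0, 0, 0], [-83, -2, 20, 0, 0, 0], [-83, -2, 27, 0, 0, 0], [-83, -2, 27, 0, 0, 0], [-83, -2, 27, 0, 0, 0]], aperture=0.0)

```text
t: 16.93
tcp_pos: [597.2, -228.6, 260.2]
tcp_rot: [0.656, 0.754, -0.0, -0.002]
contact_force: [-0.4, 1.0, 1.1]
opening: -0.003
grip_force: 0.0
```

move_tool(increments=[[0, 0, 5, 0, 0, 0], [0, 0, 10, 0, 0, 0], [0, 0, 14, 0, 0, 0], [0, 0, 18, 0, 0, 0], [0, 0, 20, 0, 0, 0], [0, 0, 20, 0, 0, 0]])

```text
t: 17.43
tcp_pos: [598.2, -229.5, 243.2]
tcp_rot: [0.656, 0.754, 0.0, 0.0]
contact_force: [-1.3, 3.6, 7.6]
opening: 0.001
grip_force: 4.3
```

move_tool(increments=[[0, 0, 2, 0, 0, 0], [0, 0, 3, 0, 0, 0], [0, 0, 3, 0, 0, 0]])

```text
t: 17.68
tcp_pos: [598.2, -229.5, 240.7]
tcp_rot: [0.656, 0.754, 0.0, 0.0]
contact_force: [-3.7, 4.5, 9.2]
opening: -0.0
grip_force: 4.8
```

move_tool(increments=[[0, 0, 1.5, 0, 0, 0], [0, 0, 3, 0, 0, 0], [0, 0, 3, 0, 0, 0], [0, 0, 3, 0, 0, 0]])

```text
t: 18.02
tcp_pos: [598.4, -229.5, 240.3]
tcp_rot: [0.656, 0.755, 0.0, 0.0]
contact_force: [-8.9, 6.4, 22.7]
opening: 0.003
grip_force: 11.4
```

move_tool(increments=[[0, 0, 1, 0, 0, 0], [0, 0, 1, 0, 0, 0], [0, 0, 1, 0, 0, 0]])

```text
t: 18.27
tcp_pos: [598.5, -229.5, 240.3]
tcp_rot: [0.656, 0.755, 0.0, 0.0]
contact_force: [-11.1, 8.3, 27.9]
opening: 0.001
grip_force: 14.0
```

move_tool(increments=[[0, 0, -6, 0, 0, 0], [0, 0, -15, 0, 0, 0], [0, 0, -30, 0, 0, 0], [0, 0, -60, 0, 0, 0], [-10, -20, -95, 0, 0, 0], [-20, -50, -115, 0, 0, 0], [-30, -80, -120, 0, 0, 0], [-30, -80, -120, 0, 0, 0], [-30, -80, -120, 0, 0, 0]])

```text
t: 19.02
tcp_pos: [521.9, -271.2, 355.8]
tcp_rot: [0.657, 0.754, 0.0, 0.001]
contact_force: [0.6, 0.1, -0.9]
opening: 0.001
grip_force: 0.0
```

Run:
```python
from h import *
m,im=snap('w10')
h=cv2.cvtColor(im,cv2.COLOR_BGR2HSV); k=(cv2.inRange(h,(0,150,120),(4,255,255))|cv2.inRange(h,(175,150,120),(180,255,255))); q=proj(m,[(598,-229.7,79),(598,-229.7,67),(586.3,-145.5,39),(430,-207,40)]); print(q.round())
for c in cv2.findContours(k,0,2)[0]:
    if cv2.contourArea(c)>200: print('red',cv2.minEnclosingCircle(c))
cv2.imwrite('pics/w10.png',im)
```

```text
[[436. 203.]
 [430. 200.]
 [429.  80.]
 [212. 136.]]
red ((435.2663269042969, 201.3294677734375), 22.903879165649414)
```

View pics/w10.png

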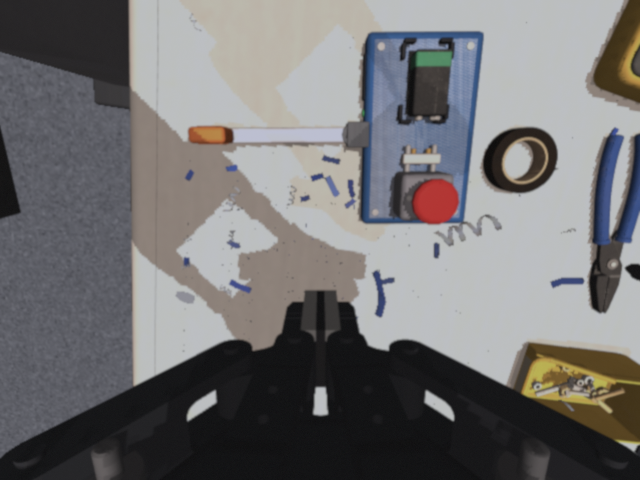

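The battery is in the nest at (430,85), the leg is fully out at row 135, the plunger is back up at (435,201), and the tape has not moved.

```bash
python3 -c "
from workcell import ctrl, ticket, read_camera, camera_model, state
print(ticket.sign_off())"
```

```text
the job is handed in; nothing more can be done
None
```

I handed the job in at about 19 s: the bush is in the tray, the leg is out to its stop, the battery is in the nest with its terminals to the plunger, and the plunger was pressed to its stop and is back up; the sign-off returned no verdict.

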